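Switch on the mirror light

TASK

Switch on the mirror light: with the fingertips, gently push the yellow toggle on the bathroom shelf all the way over to its far side, away from the robot, then take the hand away. Leave the blue fan toggle, the red shaver toggle and everything else standing on the shelf as they are, and do not grip or lift anything.

Things in the scene. Friction and masses are not known exactly. Their poses are not given: they have to be found in the camera images.
- light (a joint): angle of the yellow mirror-light toggle in rad: 0 is off (bat leaning 0.5 rad from upright towards the switch's -x, the robot's side), 0.5 upright, 1.0 is on (bat leaning 0.5 rad towards +x, away from the robot), with hard stops at 0 and 1.0. It moves against light friction (about 1 N at its tip), has no spring or snap and stays where it is left
- light_pivot (a point): pivot of the yellow toggle, fixed in its switch. The switch is a grey block 64 (x) by 56 (y) by 20 mm high, screwed to the shelf; the pivot lies over its centre, 22 mm above the shelf (2 mm above the block's top). Axes: x points from off to on, level, roughly away from the robot (the switch may be turned by up to about 0.4 rad); y is the hinge axis, z up. Looks: a green line marks the block's on (+x) edge, a black line its off (-x) edge
- light_tip (a point): top of the yellow toggle, a round plastic bat 46 mm long from the pivot, 12 mm across at its foot and 16 mm across near its top. At off and on its tip is 62 mm above the shelf and 22 mm beside the pivot; upright 68 mm above the shelf
- fan_tip (a point): tip of the blue toggle of the fan switch, on the axis at the very top of the bat; built exactly like the mirror-light switch; starts at off. Leave alone
- shaver_tip (a point): tip of the red toggle of the shaver-socket switch, on the axis at the very top of the bat; built exactly like the mirror-light switch; starts at on. Leave alone
- canister: Chrome swab canister, cylinder 73 mm across with a small ball knob, 109 mm high over all. Loose bystander; origin at the centre of its underside.
- tub: Orange plastic hair-tie tub with a flat lid, 88 mm across, 60 mm high. Loose bystander; origin at the centre of its underside.
- dish: Blue ceramic ring dish with a brass ring in it, 94 mm across, 16 mm high. Loose bystander; origin at the centre of its underside.
- tweezers: Steel tweezers lying flat, 95 mm long (along x), 20 mm wide, 5 mm thick. Loose bystander; origin at the centre of its underside.
- lotion: Amber bottle with white cap and paper label, 56 mm across, 130 mm high. Loose bystander; origin at the centre of its underside.
- mug: Blue ceramic tooth mug, 74 mm across without its handle (at +y), 85 mm high. Loose bystander; origin at the centre of its underside.

How it is judged:
By the outcome, as a careful person would: the job done as asked, in the order asked, and still so for the second after the job is handed in, with the robot touching nothing.
It also fails if it takes over 35 s, if anything falls off the work surface, if the arm or the gripper's body presses on something with over 40 N, if the wrist force passes 120 N, or if a joint passes its speed limit or range.

ROBOT

A 6-joint arm with a two-finger parallel gripper is mounted at the origin on the work surface. World frame = base frame: x ahead of the robot, y to its left, z up, the work surface at z = 0. Lengths are in m, angles in degrees, forces in N, time in s.
With the tool pointing down it reaches from about 0.325 to 0.85 m from the base axis. Payload 15.5 kg.
Tool frame: the origin (TCP) lies midway between the tips of the shut fingers; the grasp point (between the pads) lies 19 mm behind it (bot.pinch_z is the distance from the TCP to the grasp point, in m); z points along the fingers, y is the direction in which the jaws open and shut (so a half turn about z gives the same grasp; the last joint's range is limited). The gripper opens to 91 mm and grips with 3 to 60 N. Pads are 32 mm wide; open, the fingers measure 118 mm over their backs; the gripper's body (76 mm by 178 mm) begins 60 mm behind the grasp point.
Start: joints at [-82.248, 28.281, 77.091, -0, 74.628, -5.472], TCP at [0.143, -0.608, 0.181] pointing down, gripper open.
Joint ranges: [-166.48, 166.48], [-47.26, 123.95], [12.59, 153.08], [-70.14, 250.14], [6.76, 159.57], [-176.63, 176.63]. Speed limits (degrees/s): [108.29, 108.29, 147.25, 172.46, 172.46, 172.46].

INTERFACE

Orientations are given as [roll, pitch, yaw] about the fixed x, y, z axes, in that order (R = Rz(yaw) Ry(pitch) Rx(roll)).
In Python, from workcell import bot gives the robot as it stands.
- The arm moves only by the tool play_rows, never from a script. Its argument "moves" is one flat list of numbers, 7 for each row, row after row: the shift along the tool's x, y, z in cm, then the turn, a rotation vector about the tool's x, y, z in rad, then the opening, from 0 (shut) to 1 (fully open). In form: [x, y, z, rx, ry, rz, gripper, x, y, z, rx, ry, rz, gripper, ...]. A call has 1 to 12 rows; each row shifts and turns the commanded pose from where the row before left it, along the tool's axes as they then stand; what a row does not reach is not made up. A row lasts 1/10 s, in which the tool goes at most 50 mm and 8.59 degrees, less where a joint would pass 70% of its speed; a pose out of reach is approached as far as the arm can. A call is refused whole if a number of a shift passes 5 or a number of a turn 0.15, either way. A call with a gripper value outside its range is refused whole. The fingers move at their own pace and stop on an object; "newtons" is the grip in N (left out, the last holds). Time passes only in rows, so rows that do not move let the fingers close. It gives the time, the measured TCP pose, the force and the opening at its end, in the units of the state.
- bot.observe(): the state, without advancing time (a new reading comes with each control period).
- bot.snapshot(name): name is "scene" or "top" or "wrist"; returns the picture (420x560x3 uint8, red, green, blue); there is no depth.
- bot.camera_info(name): a dict with "fov_y" (degrees; the focal length in pixels is half the picture's height over the tangent of half this angle, whatever the lens; pixels are square), "cx", "cy" (the principal point, pixels), "R" (3x3) and "t" (3): a world point X has camera coordinates R X + t. Camera axes: x right, y down, z forward; pixel columns grow to the right and rows downward; lengths in m; the calibration is good to about 2 mm. The wrist camera is an equidistant fisheye: a pixel r from the principal point sees the ray r / f radians off the axis. A picture is of the moment at which its call begins: read the wrist's pose just before it. camera_info takes no time and is no camera call; for the wrist camera it gives the pose at the moment of the call.
- bot.job_done(): hands the job in, once; it reports no verdict.
Trained networks look in the newest picture that a camera, given by its name, has taken for a name from the list of things; names that differ only in an ending like _2 or _b are one class to them, and where a whole thing is asked for, a point or a joint stands for the part that bears it (a point fixed in the world has none). Each returns a list of dicts, best first, with "confidence" (0 to 1); they miss things now and then, are a little off and sometimes report something else, mostly with a low value. They report only what shows in the picture. A call takes as long as a camera call.
- bot.search_frame(camera, thing): "bbox" ([left, top, right, bottom] in pixels, round what is visible of it).
- bot.pinpoint(camera, thing): "location" ([column, row] in pixels: a listed point, or the origin of a listed thing).
The state is a dict: "clock": time; "q": joint angles; "joint_velocities": joint speeds; "effort": joint torques, N m; "ee_pos": TCP position; "tool_rot": TCP orientation; "force": force on the tool from outside, world axes, zero at the start; "moment": the same for the moment, N m; "grip_width": finger opening in m.
Only numpy, scipy, OpenCV 4.12 (cv2) and the standard library are available. Lean on these libraries where they do the work, as an engineer would, in place of code of your own. Each camera call takes 0.05 s, during which the arm holds its last target.

## Working session

There is one attempt and no reset: what is moved stays moved. The work goes in short steps, Python scripts to look and compute and a tool call to move; the robot and the scene stay as the last step left them, time stands still between calls to the robot, and variables do not carry over. Pictures are saved under pics/ and viewed, and the job is handed in when it is done.

Besides the shell and the picture viewer there is one more tool, called after ">>>" as name(argument=value, ...) on one line, values as JSON. play_rows: Moves the arm, as the interface text tells. Its arguments: {"type":"object","properties":{"moves":{"type":"array","items":{"type":"number"}},"newtons":{"type":"number"}},"required":["moves"]}

```bash
mkdir -p pics
cat > h.py <<'E'
from workcell import bot
import numpy as np, cv2
def snap(c,n):
    im=bot.snapshot(c); cv2.imwrite(f'pics/{n}.png',cv2.cvtColor(im,cv2.COLOR_RGB2BGR)); return im
def ray(ci,p):
    f=210/np.tan(np.radians(ci['fov_y'])/2)
    R=np.array(ci['R']);t=np.array(ci['t'])
    d=np.array([(p[0]-ci['cx'])/f,(p[1]-ci['cy'])/f,1]); d/=np.linalg.norm(d)
    return -R.T@t, R.T@d
def atz(ci,p,z):
    c,d=ray(ci,p); return c+d*(z-c[2])/d[2]
def tri(a,b):
    A=np.zeros((3,3));v=np.zeros(3)
    for c,d in (a,b):
        P=np.eye(3)-np.outer(d,d);A+=P;v+=P@c
    return np.linalg.solve(A,v)
E
python3 - <<'E'
from h import *
print(bot.observe())
for c in('scene','top'):
    snap(c,c+'0')
    ci=bot.camera_info(c)
    print(c,ci)
    for n in('light_pivot','light_tip','fan_tip','shaver_tip'):
        for r in bot.pinpoint(c,n)[:2]: print(n,r,atz(ci,r['location'],.022 if 'piv' in n else .062).round(4))
E
```

```text
{'clock': 0.0, 'q': array([-8.22485566e+01,  2.83147211e+01,  7.71286463e+01,  1.43360127e-03,
        7.46273528e+01, -5.46848921e+00]), 'joint_velocities': array([-0.03470784, -0.01277464,  0.04419866, -0.02943768, -0.02420812,
       -0.04245156]), 'effort': array([ 3.44251181e-03, -8.78814983e+01, -3.81846571e+01,  7.12150382e-02,
        5.34947519e-02, -9.40748168e-05]), 'ee_pos': array([ 0.14291982, -0.60800041,  0.1808311 ]), 'tool_rot': array([-1.79929733e+02, -8.11505968e-03,  1.32195467e+01]), 'force': array([-0.23411863, -0.42516749, -0.36918484]), 'moment': array([ 0.03090225,  0.01021944, -0.00042824]), 'grip_width': 0.09130671998691421}
scene {'fov_y': 45.75280006994592, 'cx': 277.08019583583166, 'cy': 218.22734837520017, 'R': array([[-0.74282081,  0.6694893 , -0.00115334],
       [ 0.49560079,  0.54872584, -0.67326058],
       [-0.45010789, -0.50068356, -0.7394044 ]]), 't': array([ 0.43366156, -0.23232735,  1.36754752])}
light_pivot {'location': [230.2, 201.2], 'confidence': 0.74} [ 0.5909 -0.1558  0.022 ]
light_tip {'location': [236.0, 181.0], 'confidence': 0.48} [ 0
[... 278 characters left out ...]
fov_y': 54.39526161098694, 'cx': 280.5583058664046, 'cy': 203.58485739400058, 'R': array([[-0.0037302 , -0.99994211, -0.01009316],
       [-0.98811018,  0.00523705, -0.15365824],
       [ 0.1537022 ,  0.00939998, -0.9880725 ]]), 't': array([0.00408646, 0.58733686, 1.02539997])}
light_pivot {'location': [337.4, 203.4], 'confidence': 0.57} [ 0.5907 -0.1504  0.022 ]
light_pivot {'location': [342.5, 272.6], 'confidence': 0.27} [ 0.4081 -0.1591  0.022 ]
light_tip {'location': [340.1, 210.2], 'confidence': 0.62} [ 0.5668 -0.1516  0.062 ]
fan_tip {'location': [221.9, 232.1], 'confidence': 0.61} [0.5118 0.1514 0.062 ]
shaver_tip {'location': [268.0, 211.7], 'confidence': 0.54} [0.5638 0.0337 0.062 ]
```

View pics/scene0.png

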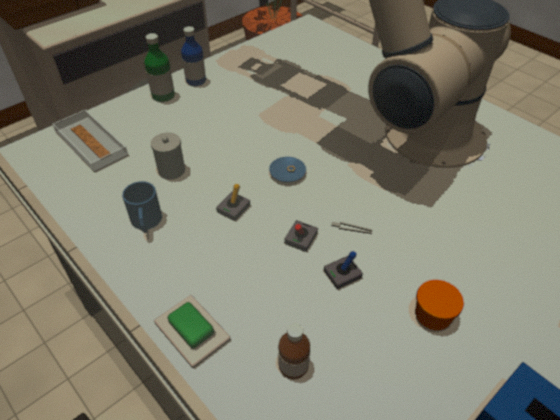

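View pics/top0.png

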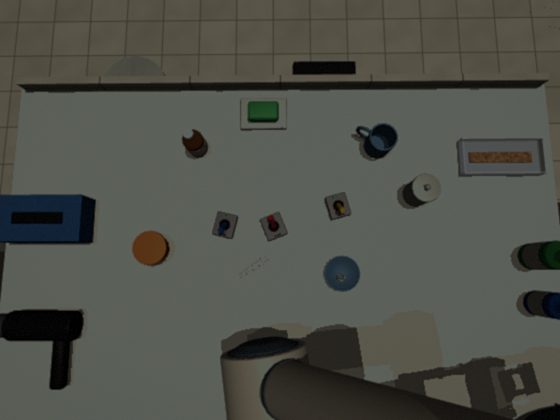

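Run:
```python
import cv2
im=cv2.imread('pics/top0.png')[130:290,180:400]
cv2.imwrite('pics/topc.png',cv2.resize(im,(792,576),interpolation=cv2.INTER_CUBIC))
```

```text
(no output)
```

View pics/topc.png

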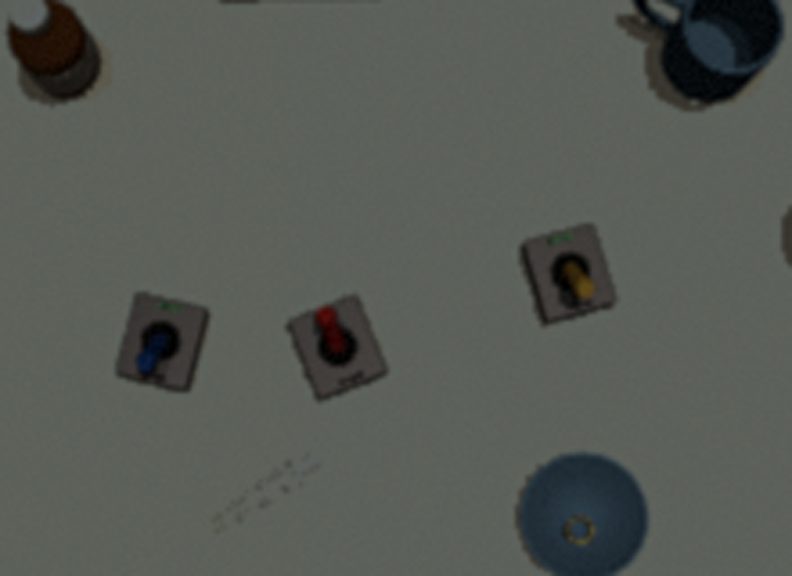

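The scene view shows the yellow bat at about (235,190). In the top view it is at about (339,207), leaning toward the robot, with the green edge on the far side of its block. Blue is off and red is on. The low-confidence red detection at scene (146,220) is the mug, so I'm ignoring it. Next I'll get the geometry from the block corners.

Run:
```python
from h import *
ci=bot.camera_info('top'); cs=bot.camera_info('scene')
c=np.array([(522,243),(594,224),(616,302),(544,323)])/3.6+[180,130]
P=np.array([atz(ci,p,.02) for p in c]); print(P.round(4))
print('centre',P.mean(0), 'xlen',np.linalg.norm(P[0]-P[3]),'ylen',np.linalg.norm(P[0]-P[1]))
d=(P[0]+P[1]-P[2]-P[3]); print('yaw',np.degrees(np.arctan2(d[1],d[0])))
print('pivot tri',tri(ray(ci,(337.4,203.4)),ray(cs,(230.2,201.2))))
print('tip tri',tri(ray(ci,(340.1,210.2)),ray(cs,(236,181))))
for n,p,z in (('blue bottle',(560,303),.0),('mug',(378,147),.0),('can',(418,197),0),('bluebottle base',(535,303),0)):
  print(n,atz(ci,p,z).round(3))
```

```text
[[ 0.6072 -0.1178  0.02  ]
 [ 0.6213 -0.1718  0.02  ]
 [ 0.5625 -0.1865  0.02  ]
 [ 0.5471 -0.1328  0.02  ]]
centre [ 0.58452746 -0.15222216  0.02      ] xlen 0.06197430323365628 ylen 0.05585917459336017
yaw 14.005035770288462
pivot tri [ 0.59157423 -0.15139503  0.02531125]
tip tri [ 0.56761614 -0.15257624  0.07344996]
blue bottle [ 0.327 -0.728  0.   ]
mug [ 0.753 -0.27   0.   ]
can [ 0.611 -0.373  0.   ]
bluebottle base [ 0.328 -0.663  0.   ]
```

>>> play_rows(moves=[2,-2.6,0,0,0,0,0,3,-3,0,0,0,0,0,3.4,-2.6,0,0,0,0,0,3.4,-2.6,0,0,0,0,0,3.4,-2.6,0,0,0,0,0,3.4,-2.6,0,0,0,0,0,3.4,-2.6,0,0,0,0,0,3.4,-2.6,0,0,0,0,0,3.4,-2.6,0,0,0,0,0,3.4,-2.6,0,0,0,0,0,3.4,-2.6,0,0,0,0,0,0,0,0,0,0,0,0], newtons=10)

```text
clock: 1.7
ee_pos: [0.4256, -0.2412, 0.1816]
tool_rot: [-180.0, -0.1, 13.5]
force: [-1.2, 0.1, -0.1]
grip_width: 0.0007
```

>>> play_rows(moves=[3,-2,0,0,0,0,0,3,-2,1.5,0,0,0,0,3.2,-1,1.5,0,0,0,0,0,0,2,0,0,0,0,0,0,1,0,0,0,0,0,0,0,0,0,0,0,0,0,0,0,0,0,0])

```text
clock: 2.4
ee_pos: [0.501, -0.1756, 0.1219]
tool_rot: [180.0, -0.0, 13.2]
force: [0.3, -0.2, 0.5]
grip_width: 0.0005
```

Run:
```python
from h import *
o=bot.observe();print(o['ee_pos'],o['tool_rot'])
ci=bot.camera_info('wrist');print(ci); snap('wrist','w1')
f=210/np.tan(np.radians(ci['fov_y'])/2)
R=np.array(ci['R']);t=np.array(ci['t'])
def wz(p,z):
    v=np.array([p[0]-ci['cx'],p[1]-ci['cy']]);r=np.linalg.norm(v);th=r/f
    d=R.T@np.r_[np.sin(th)*v/r,np.cos(th)];c=-R.T@t
    return c+d*(z-c[2])/d[2]
for n,z in(('light_pivot',.022),('light_tip',.062)):
    for r in bot.pinpoint('wrist',n)[:2]:print(n,r,wz(r['location'],z))
snap('top','t1');snap('scene','s1')
```

```text
[ 0.50101983 -0.17560536  0.1219468 ] [ 1.79991774e+02 -4.07331387e-03  1.31680031e+01]
{'fov_y': 65.70646984690485, 'cx': 277.6592949494111, 'cy': 206.21700410684056, 'R': array([[ 0.2280611 , -0.97364604, -0.00123586],
       [-0.94394877, -0.22141573,  0.24481789],
       [-0.23863961, -0.05466685, -0.96956829]]), 't': array([-0.283923  ,  0.42027243,  0.44071281])}
light_pivot {'location': [272.1, 103.6], 'confidence': 0.57} [ 0.58549853 -0.14926344  0.022     ]
light_tip {'location': [276.3, 128.3], 'confidence': 0.8} [ 0.56434583 -0.15838332  0.062     ]
```

View pics/w1.png

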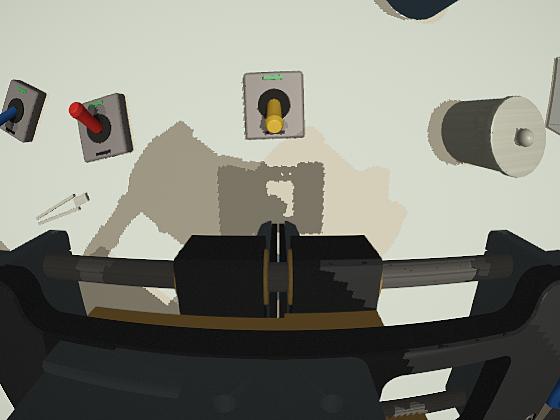

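The wrist view shows the yellow bat at (275,120), directly ahead and square to the tool, and its pivot agrees with the top view to within about 2 mm. I'll centre, lower to about 45 mm and approach slowly.

>>> play_rows(moves=[0,-0.4,2,0,0,0,0,0,0,2.5,0,0,0,0,0,0,2.2,0,0,0,0,0,0,1,0,0,0,0,1,0,0,0,0,0,0,1,0,0,0,0,0,0,1,0,0,0,0,0,0,0.5,0,0,0,0,0,0,0,0,0,0,0,0,0])

```text
clock: 3.55
ee_pos: [0.5357, -0.163, 0.0449]
tool_rot: [180.0, -0.1, 13.3]
force: [-0.6, -0.2, -0.3]
grip_width: 0.0008
```

Run:
```python
from h import *
snap('wrist','w2');o=bot.observe();print(o['ee_pos'],o['force'])
```

```text
[ 0.53495336 -0.16292978  0.04473213] [ 0.06785045 -0.09785462 -0.15923217]
```

View pics/w2.png

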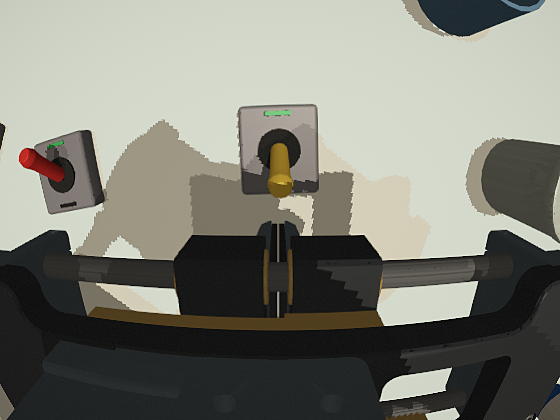

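The bat is centred at (280,170) ahead of the fingertips. Pushing slowly now.

>>> play_rows(moves=[0.3,0,0,0,0,0,0,0.3,0,0,0,0,0,0,0.3,0,0,0,0,0,0,0.3,0,0,0,0,0,0,0.3,0,0,0,0,0,0,0.3,0,0,0,0,0,0,0.3,0,0,0,0,0,0,0.3,0,0,0,0,0,0,0.3,0,0,0,0,0,0,0.3,0,0,0,0,0,0,0,0,0,0,0,0,0])

```text
clock: 4.7
ee_pos: [0.5641, -0.1561, 0.0444]
tool_rot: [180.0, -0.0, 13.2]
force: [0.0, -0.6, 0.5]
grip_width: 0.0005
```

Run:
```python
from h import *
snap('wrist','w3');o=bot.observe();print(o['ee_pos'],o['force'])
```

```text
[ 0.56382657 -0.15613058  0.04438472] [ 0.28521513  0.48231077 -1.09335969]
```

View pics/w3.png

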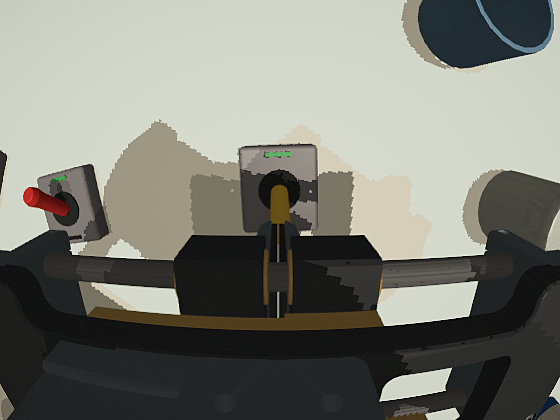

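>>> play_rows(moves=[0.3,0,0,0,0,0,0,0.3,0,0,0,0,0,0,0.3,0,0,0,0,0,0,0,0,0,0,0,0,0])

```text
clock: 5.15
ee_pos: [0.5729, -0.1541, 0.0444]
tool_rot: [180.0, -0.0, 13.2]
force: [0.2, 0.7, 0.3]
grip_width: 0.0005
```

Run:
```python
from h import *
a=snap('wrist','w4');b=snap('scene','s4');c=snap('top','t4')
ims=[a[100:300,180:380],b[140:260,180:300],c[160:260,290:390]]
cv2.imwrite('pics/m4.png',cv2.cvtColor(np.hstack([cv2.resize(i,(266,266),interpolation=cv2.INTER_CUBIC) for i in ims]),cv2.COLOR_RGB2BGR))
for i in range(3):o=bot.observe();print(o['ee_pos'],o['force'])
```

```text
[ 0.57238402 -0.15411437  0.04439792] [-0.04981183  0.04250967 -0.5878622 ]
[ 0.57238402 -0.15411437  0.04439792] [-0.04981183  0.04250967 -0.5878622 ]
[ 0.57238402 -0.15411437  0.04439792] [-0.04981183  0.04250967 -0.5878622 ]
```

View pics/m4.png

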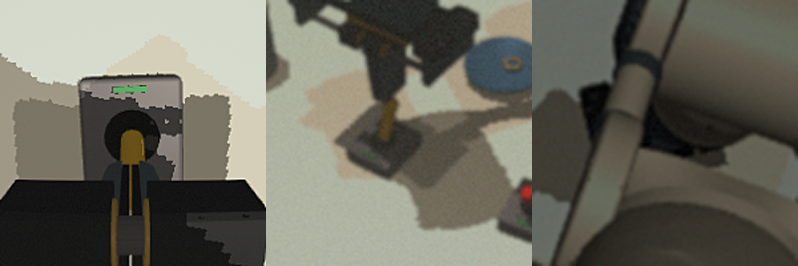

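The bat is being carried along with the tip about upright, and the forces are under 1 N. Continuing in small steps.

>>> play_rows(moves=[0.3,0,0,0,0,0,0,0.2,0,0,0,0,0,0,0.2,0,0,0,0,0,0,0,0,0,0,0,0,0])

```text
clock: 5.7
ee_pos: [0.5796, -0.1525, 0.0444]
tool_rot: [180.0, -0.0, 13.2]
force: [-0.1, -0.6, -0.2]
grip_width: 0.0003
```

Run:
```python
from h import *
a=snap('wrist','w5');b=snap('scene','s5')
ims=[a[100:300,180:380],b[150:230,200:280]]
cv2.imwrite('pics/m5.png',cv2.cvtColor(np.hstack([cv2.resize(i,(399,399),interpolation=cv2.INTER_CUBIC) for i in ims]),cv2.COLOR_RGB2BGR))
o=bot.observe();print(o['ee_pos'],o['force'],o['moment'])
```

```text
[ 0.57924057 -0.15251307  0.04437423] [-0.54463435  0.01215478 -0.61336704] [-0.00192721  0.03697574 -0.01737216]
```

View pics/m5.png

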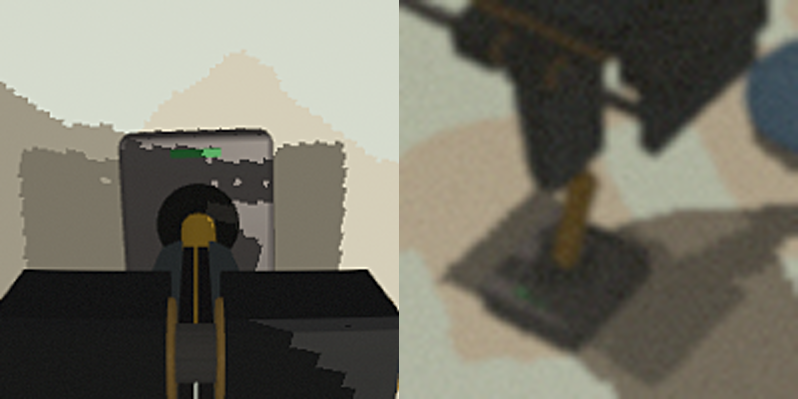

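Run:
```python
from h import *
ims=[cv2.imread(f'pics/{n}.png')[150:230,200:280] for n in('s1','s4','s5')]
cv2.imwrite('pics/m6.png',np.hstack([cv2.resize(i,(266,266),interpolation=cv2.INTER_CUBIC) for i in ims])*2)
cs=bot.camera_info('scene');f=210/np.tan(np.radians(cs['fov_y'])/2)
def pr(X):
    v=np.array(cs['R'])@X+cs['t'];return (f*v[:2]/v[2]+[cs['cx'],cs['cy']]).round(1)
pv=np.array([.5865,-.151,.022]);u=np.array([np.cos(.24),np.sin(.24),0])
print('piv',pr(pv))
for a in(-.5,-.25,0,.25,.5):print(a,pr(pv+.046*(np.sin(a)*u+np.array([0,0,np.cos(a)]))))
o=bot.observe();print('tcp',pr(o['ee_pos']))
print(bot.pinpoint('scene','light_tip'),bot.pinpoint('scene','light_pivot'))
```

```text
piv [232.9 201.4]
-0.5 [237.6 183.5]
-0.25 [234.7 184.8]
0 [231.6 187.2]
0.25 [228.5 190.6]
0.5 [225.8 194.7]
tcp [234.3 192.8]
[{'location': [236.1, 180.9], 'confidence': 0.45}] [{'location': [231.7, 199.3], 'confidence': 0.89}]
```

View pics/m6.png

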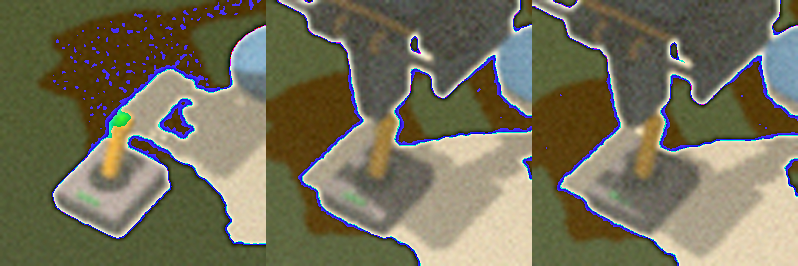

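View pics/w5.png

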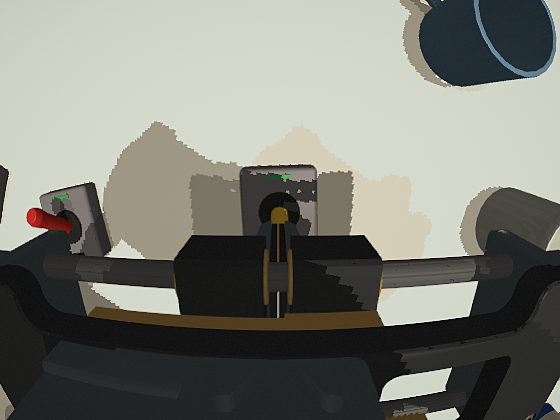

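Run:
```python
from h import *
cs=bot.camera_info('scene');cw=bot.camera_info('wrist')
def pr(ci,X,fish):
    f=210/np.tan(np.radians(ci['fov_y'])/2)
    v=np.array(ci['R'])@X+ci['t']
    if fish:
        r=np.hypot(*v[:2]);return f*np.arctan2(r,v[2])*v[:2]/r+[ci['cx'],ci['cy']]
    return f*v[:2]/v[2]+[ci['cx'],ci['cy']]
pv=np.array([.5865,-.151,.022]);u=np.array([np.cos(.24),np.sin(.24),0])
o=bot.observe();T=o['ee_pos']
ux=np.array([np.cos(.23),np.sin(.23),0])
for nm,ci,fi in(('s5',cs,0),('w5',cw,1)):
    print(nm,'piv',pr(ci,pv,fi),'tcp',pr(ci,T,fi),'tcp front',pr(ci,T+.016*ux,fi),'tcp+4cm up',pr(ci,T+np.array([0,0,.04]),fi))
    for a in(-.5,-.25,0,.25,.5):print(a,pr(ci,pv+.046*(np.sin(a)*u+np.array([0,0,np.cos(a)])),fi).round(1))
a=cv2.imread('pics/w5.png')[150:300,205:355];b=cv2.imread('pics/s5.png')[140:220,195:275]
a=np.clip(a*1.6,0,255).astype('uint8');b=np.clip(b*2.0,0,255).astype('uint8')
cv2.imwrite('pics/m7.png',np.hstack([cv2.resize(i,(400,400),interpolation=cv2.INTER_NEAREST) for i in (a,b)]))
```

```text
s5 piv [232.94506239 201.39573359] tcp [234.36723561 192.74848537] tcp front [230.05588186 196.79009003] tcp+4cm up [233.2196429  180.11744639]
-0.5 [237.6 183.5]
-0.25 [234.7 184.8]
0 [231.6 187.2]
0.25 [228.5 190.6]
0.5 [225.8 194.7]
w5 piv [279.56423839 210.86615856] tcp [279.40847849 230.76869273] tcp front [279.46931091 207.09514179] tcp+4cm up [279.68261036 254.291065  ]
-0.5 [280.1 262.3]
-0.25 [280.  248.8]
0 [279.9 231.4]
0.25 [279.7 211.8]
0.5 [279.6 192.1]
```

View pics/m7.png

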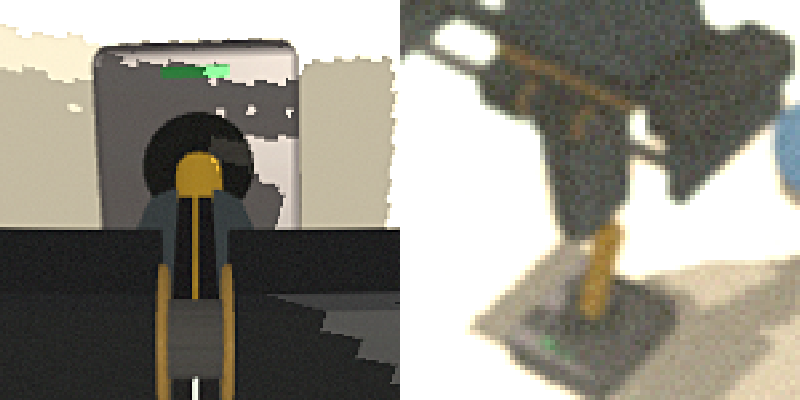

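Run:
```python
from h import *
br=lambda i:np.clip(i*1.8,0,255).astype('uint8')
w=[cv2.imread(f'pics/{n}.png')[130:280,240:320] for n in('w2','w3','w4','w5')]
s=[cv2.imread(f'pics/{n}.png')[165:215,215:255] for n in('scene0','s1','s4','s5')]
A=np.hstack([cv2.resize(br(i),(195,340),interpolation=cv2.INTER_CUBIC) for i in w])
B=np.hstack([cv2.resize(br(i),(195,244),interpolation=cv2.INTER_CUBIC) for i in s])
cv2.imwrite('pics/m8.png',np.vstack([A,B]))
```

```text
(no output)
```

View pics/m8.png

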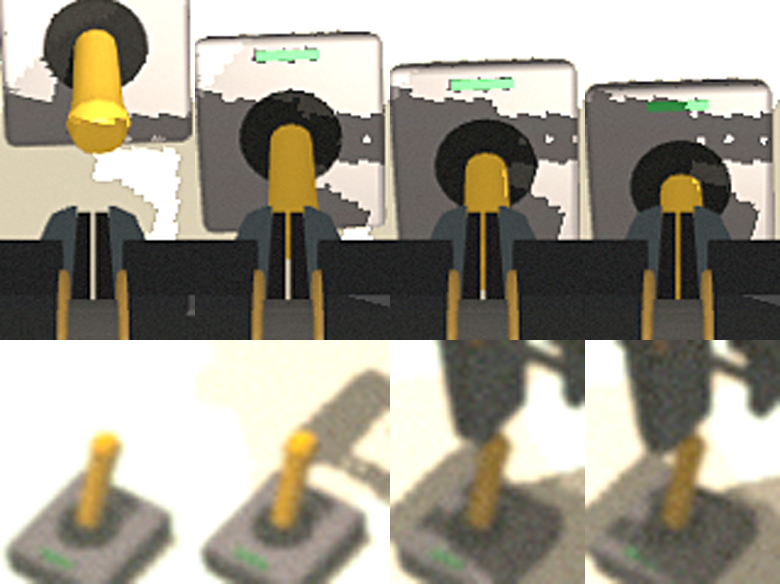

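Run:
```python
from h import *
cs=bot.camera_info('scene');cw=bot.camera_info('wrist')
def wr(ci,p):
    f=210/np.tan(np.radians(ci['fov_y'])/2)
    v=np.array(p)-[ci['cx'],ci['cy']];r=np.hypot(*v);th=r/f;R=np.array(ci['R'])
    return -R.T@ci['t'],R.T@np.r_[np.sin(th)*v/r,np.cos(th)]
T=bot.observe()['ee_pos'];print('tcp',T)
for p in((278.4,221.5),(270.7,221.3),(286,221.3)):
  for q in((229.4,188),(231,189),(231,190),(233,191)):
    X=tri(wr(cw,p),ray(cs,q));c,d=wr(cw,p);e=np.linalg.norm(np.cross(X-c,d));print(p,q,X.round(4),'gap',round(2*e,4))
for z in (.044,.055,.065,.07,.08): 
  c,d=wr(cw,(278.4,221.5)); print(z,(c+d*(z-c[2])/d[2]-T).round(4))
# offset check: tip off in scene
print(bot.pinpoint('scene','light_tip'))
```

```text
tcp [ 0.57916403 -0.15253562  0.04440746]
(278.4, 221.5) (229.4, 188) [ 0.5938 -0.1486  0.0723] gap 0.0008
(278.4, 221.5) (231, 189) [ 0.591  -0.1486  0.0667] gap 0.0015
(278.4, 221.5) (231, 190) [ 0.5905 -0.149   0.0631] gap 0.0005
(278.4, 221.5) (233, 191) [ 0.5871 -0.149   0.0568] gap 0.0036
(270.7, 221.3) (229.4, 188) [ 0.5954 -0.1445  0.077 ] gap 0.003
(270.7, 221.3) (231, 189) [ 0.5927 -0.1444  0.0715] gap 0.0008
(270.7, 221.3) (231, 190) [ 0.5922 -0.1447  0.0681] gap 0.0018
(270.7, 221.3) (233, 191) [ 0.5888 -0.1445  0.0619] gap 0.0012
(286, 221.3) (229.4, 188) [ 0.5924 -0.1528  0.0677] gap 0.0016
(286, 221.3) (231, 189) [ 0.5896 -0.1529  0.0619] gap 0.004
(286, 221.3) (231, 190) [ 0.589  -0.1534  0.0582] gap 0.0031
(286, 221.3) (233, 191) [ 0.5855 -0.1534  0.0518] gap 0.0063
0.044 [ 0.0059  0.0021 -0.0004]
0.055 [0.0092 0.0028 0.0106]
0.065 [0.0121 0.0035 0.0206]
0.07 [0.0136 0.0039 0.0256]
0.08 [0.0165 0.0046 0.0356]
[{'location': [236.1, 180.9], 'confidence': 0.45}]
```

Run:
```python
from h import *
cs=bot.camera_info('scene');f=210/np.tan(np.radians(cs['fov_y'])/2)
def pr(X):
    v=np.array(cs['R'])@X+cs['t'];return f*v[:2]/v[2]+[cs['cx'],cs['cy']]
T=np.array([.501,-.1756,.1219]);p=pr(T);print(p)
im=cv2.imread('pics/s1.png')
im=np.clip(im*1.8,0,255).astype('uint8')
x0,y0=205,80;S=6
c=cv2.resize(im[y0:y0+95,x0:x0+120],None,fx=S,fy=S,interpolation=cv2.INTER_CUBIC)
for dz,col in((0,(0,0,255)),(.019,(0,255,0)),(.04,(255,0,0))):
    q=pr(T+np.array([0,0,dz]));cv2.drawMarker(c,(int((q[0]-x0)*S),int((q[1]-y0)*S)),col,cv2.MARKER_CROSS,14,1)
cv2.imwrite('pics/m9.png',c)
```

```text
[252.54260627 147.28936917]
```

View pics/m9.png

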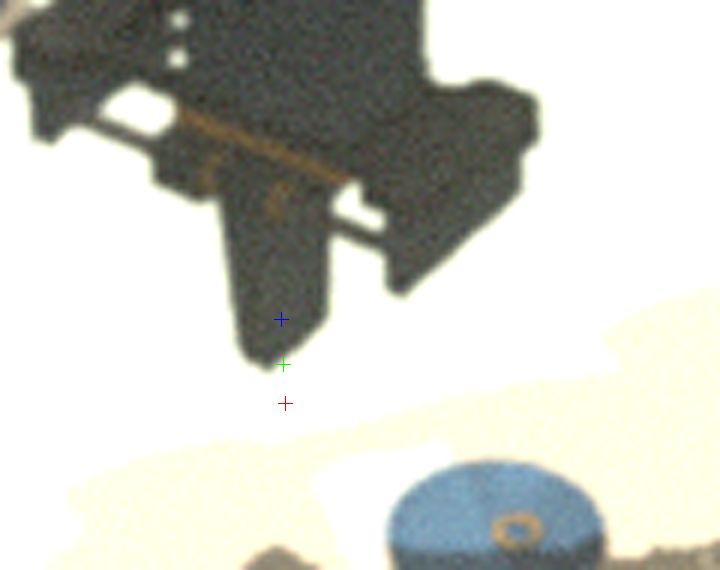

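That explains it. In the clear view (s1) the visible fingertips end about 25 mm above the reported TCP, so the fingers passed just over the bat without touching it. It is still off. I'll back up over it, lower to a TCP height of about 17 mm (real tips at about 43 mm) and check again.

>>> play_rows(moves=[0,0,-1,0,0,0,0,0,0,-0.5,0,0,0,0,-1,0,0,0,0,0,0,-2,0,0,0,0,0,0,-2,0,0,0,0,0,0,-1,0,0,0,0,0,0,0,0,1.2,0,0,0,0,0,0,1.2,0,0,0,0,0,0,1,0,0,0,0,0,0,0.8,0,0,0,0,0,0,0,0,0,0,0])

```text
clock: 7.05
ee_pos: [0.5204, -0.1658, 0.0159]
tool_rot: [-179.9, 0.1, 13.2]
force: [1.1, -0.3, -0.1]
grip_width: 0.0005
```

Run:
```python
from h import *
a=snap('wrist','w6');b=snap('scene','s6');o=bot.observe();print(o['ee_pos'],o['force'])
br=lambda i:np.clip(i*1.7,0,255).astype('uint8')[:,:,::-1]
cv2.imwrite('pics/m10.png',np.hstack([cv2.resize(br(a[130:280,205:355]),(390,390)),cv2.resize(br(b[140:220,200:280]),(390,390),interpolation=cv2.INTER_CUBIC)]))
```

```text
[ 0.52093867 -0.16610509  0.01709003] [ 0.11469239 -0.41864577 -0.11120553]
```

View pics/m10.png

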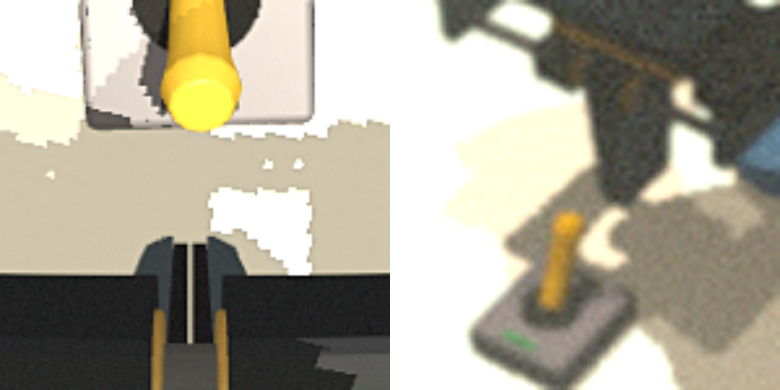

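>>> play_rows(moves=[1,0.2,0,0,0,0,0,0.5,0,0,0,0,0,0,0.3,0,0,0,0,0,0,0.3,0,0,0,0,0,0,0.3,0,0,0,0,0,0,0.3,0,0,0,0,0,0,0.3,0,0,0,0,0,0,0.3,0,0,0,0,0,0,0.3,0,0,0,0,0,0,0.3,0,0,0,0,0,0,0,0,0,0,0,0,0])

```text
clock: 8.25
ee_pos: [0.5598, -0.1592, 0.0174]
tool_rot: [180.0, -0.0, 13.2]
force: [0.3, -0.4, 0.4]
grip_width: 0.0004
```

Run:
```python
from h import *
a=snap('wrist','w7');b=snap('scene','s7');o=bot.observe();print(o['ee_pos'],o['force'])
br=lambda i:np.clip(i*1.7,0,255).astype('uint8')[:,:,::-1]
cv2.imwrite('pics/m11.png',np.hstack([cv2.resize(br(a[130:280,205:355]),(390,390)),cv2.resize(br(b[140:220,200:280]),(390,390),interpolation=cv2.INTER_CUBIC)]))
```

```text
[ 0.55951081 -0.15933918  0.01741009] [ 0.50551005  0.15354408 -0.31751252]
```

View pics/m11.png

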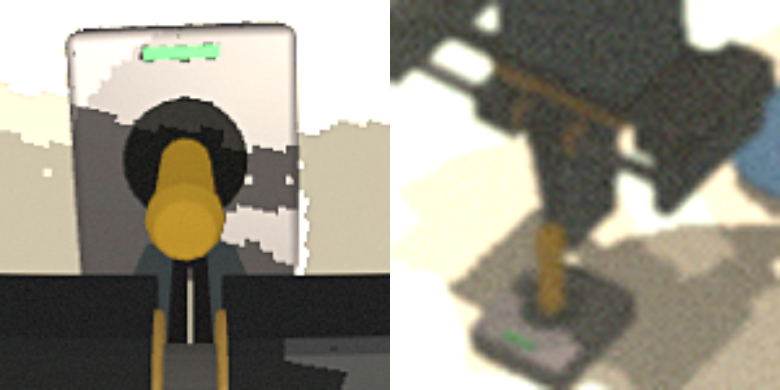

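This time the bat is really moving. It is near upright, visible in front of the fingers in both views, and centred. Continuing.

>>> play_rows(moves=[0.3,0,0,0,0,0,0,0.3,0,0,0,0,0,0,0.3,0,0,0,0,0,0,0.2,0,0,0,0,0,0,0,0,0,0,0,0,0])

```text
clock: 8.85
ee_pos: [0.5703, -0.1568, 0.0174]
tool_rot: [180.0, -0.0, 13.2]
force: [0.1, 0.3, 0.4]
grip_width: 0.0006
```

```bash
cat > look.py <<'E'
from h import *
import sys
k=sys.argv[1]
a=snap('wrist','w'+k);b=snap('scene','s'+k);o=bot.observe();print(o['ee_pos'],o['force'])
br=lambda i:np.clip(i*1.7,0,255).astype('uint8')[:,:,::-1]
cv2.imwrite('pics/m_%s.png'%k,np.hstack([cv2.resize(br(a[130:280,205:355]),(390,390)),cv2.resize(br(b[140:220,200:280]),(390,390),interpolation=cv2.INTER_CUBIC)]))
E
python3 look.py 8
```

```text
[ 0.57009679 -0.15678271  0.01740219] [ 0.15826845 -0.30421949  0.57019342]
```

View pics/m_8.png

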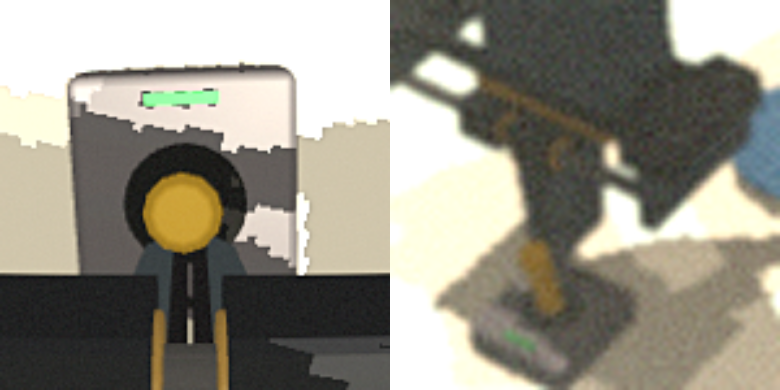

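The bat is seen end-on, which puts it about 0.3 rad past upright. Small steps until the stop.

>>> play_rows(moves=[0.2,0,0,0,0,0,0,0.2,0,0,0,0,0,0,0.1,0,0,0,0,0,0,0,0,0,0,0,0,0])

```text
clock: 9.35
ee_pos: [0.5749, -0.1556, 0.0174]
tool_rot: [-180.0, 0.0, 13.2]
force: [-0.2, 0.9, -0.1]
grip_width: 0.0005
```

```bash
python3 look.py 9
```

```text
[ 0.5749075  -0.15560384  0.0174188 ] [-1.52686154  0.51591677 -0.64189557]
```

View pics/m_9.png

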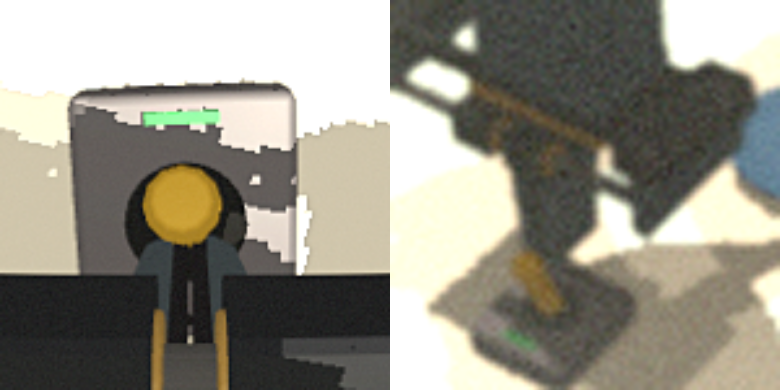

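>>> play_rows(moves=[0.1,0,0,0,0,0,0,0.1,0,0,0,0,0,0,0,0,0,0,0,0,0])

```text
clock: 9.75
ee_pos: [0.5769, -0.1551, 0.0174]
tool_rot: [-180.0, -0.0, 13.2]
force: [-1.2, 0.5, -0.5]
grip_width: 0.0004
```

>>> play_rows(moves=[0.1,0,0,0,0,0,0,0.1,0,0,0,0,0,0,0,0,0,0,0,0,0])

```text
clock: 10.05
ee_pos: [0.5789, -0.1547, 0.0174]
tool_rot: [180.0, -0.0, 13.2]
force: [-1.2, 0.1, -0.6]
grip_width: 0.0007
```

```bash
cat >> look.py <<'E'
cw=bot.camera_info('wrist');f=210/np.tan(np.radians(cw['fov_y'])/2)
pv=np.array([.5865,-.151,.022]);u=np.array([np.cos(.24),np.sin(.24),0])
for l in(0,.1,.2,.3,.4,.5):
    v=np.array(cw['R'])@(pv+.046*(np.sin(l)*u+np.array([0,0,np.cos(l)])))+cw['t'];r=np.hypot(*v[:2])
    print(l,(f*np.arctan2(r,v[2])*v[:2]/r+[cw['cx'],cw['cy']]).round(1))
print(bot.pinpoint('wrist','light_tip'),bot.pinpoint('scene','light_tip'))
E
python3 look.py 10
```

```text
[ 0.57882687 -0.1547025   0.01743483] [-0.83209658  0.72762626 -0.43754041]
0 [276.1 247. ]
0.1 [276.  238.2]
0.2 [275.9 229.1]
0.3 [275.8 219.8]
0.4 [275.8 210.5]
0.5 [275.7 201.4]
[{'location': [273.2, 202.6], 'confidence': 0.59}] [{'location': [171.6, 171.0], 'confidence': 0.5}, {'location': [225.4, 191.4], 'confidence': 0.39}]
```

View pics/m_10.png

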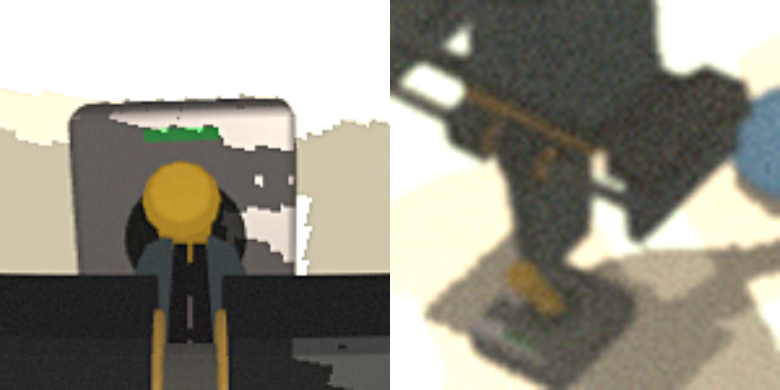

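Close to the stop, but the force hasn't risen yet. Continuing by millimetres until it does.

>>> play_rows(moves=[0.1,0,0,0,0,0,0,0,0,0,0,0,0,0])

```text
clock: 10.45
ee_pos: [0.5794, -0.1544, 0.0173]
tool_rot: [-180.0, 0.0, 13.2]
force: [-3.5, -1.7, 0.2]
grip_width: 0.0005
```

>>> play_rows(moves=[0.1,0,0,0,0,0,0,0,0,0,0,0,0,0])

```text
clock: 10.65
ee_pos: [0.5797, -0.1543, 0.0172]
tool_rot: [-180.0, 0.1, 13.2]
force: [-7.9, -1.6, 1.2]
grip_width: 0.0003
```

```bash
python3 look.py 11
```

```text
[ 0.57972868 -0.15424919  0.01721458] [-6.12756092 -2.1984314   1.0768511 ]
0 [276.5 249.2]
0.1 [276.4 240.4]
0.2 [276.3 231.3]
0.3 [276.2 222. ]
0.4 [276.2 212.7]
0.5 [276.1 203.6]
[{'location': [274.3, 205.4], 'confidence': 0.83}] [{'location': [224.5, 193.2], 'confidence': 0.5}]
```

The hard stop is reached: the force rose from about 1 N to 8 N while the arm stopped advancing, and the tip image matches a lean of 0.5 rad. Backing straight off and then up.

>>> play_rows(moves=[-0.5,0,0,0,0,0,0,-1,0,0,0,0,0,0,-2,0,0,0,0,0,0,-2.5,0,0,0,0,0,0,-1,0,-2,0,0,0,0,0,0,-3,0,0,0,0,0,0,-4,0,0,0,0,-1,0,-4,0,0,0,0,-3,0,-2,0,0,0,0,-3,0,0,0,0,0,0,0,0,0,0,0,0,0,0,0,0,0,0,0,0])

```text
clock: 12.05
ee_pos: [0.4441, -0.1866, 0.1678]
tool_rot: [180.0, -0.1, 13.2]
force: [0.1, 0.1, 1.1]
grip_width: 0.0005
```

Run:
```python
from h import *
for c in('top','scene','wrist'):
    im=snap(c,c+'F')
    if c=='scene':b=im
    if c=='wrist':continue
    ci=bot.camera_info(c)
    for n in('light_tip','fan_tip','shaver_tip'):
        for r in bot.pinpoint(c,n)[:2]: print(c,n,r,atz(ci,r['location'],.062).round(4))
o=bot.observe();print(o['ee_pos'],o['force'])
d=lambda n:np.clip(cv2.imread(f'pics/{n}.png')*1.6,0,255).astype('uint8')[120:320,120:380]
cv2.imwrite('pics/cmp.png',np.hstack([cv2.resize(d('scene0'),(400,308)),cv2.resize(d('sceneF'),(400,308))]))
```

```text
top light_tip {'location': [340.0, 195.9], 'confidence': 0.62} [ 0.604  -0.1523  0.062 ]
top light_tip {'location': [251.0, 267.4], 'confidence': 0.43} [0.4224 0.0764 0.062 ]
top fan_tip {'location': [222.9, 231.1], 'confidence': 0.56} [0.5144 0.1489 0.062 ]
top shaver_tip {'location': [266.7, 212.7], 'confidence': 0.63} [0.5612 0.037  0.062 ]
scene light_tip {'location': [228.5, 193.9], 'confidence': 0.52} [ 0.6016 -0.1439  0.062 ]
scene fan_tip {'location': [353.7, 251.5], 'confidence': 0.48} [0.5156 0.1569 0.062 ]
scene fan_tip {'location': [233.6, 199.1], 'confidence': 0.35} [ 0.6033 -0.1233  0.062 ]
scene shaver_tip {'location': [298.8, 225.1], 'confidence': 0.42} [0.5489 0.0304 0.062 ]
[ 0.44459779 -0.18615419  0.167224  ] [ 0.36105397 -0.33661487  0.21476666]
```

View pics/cmp.png

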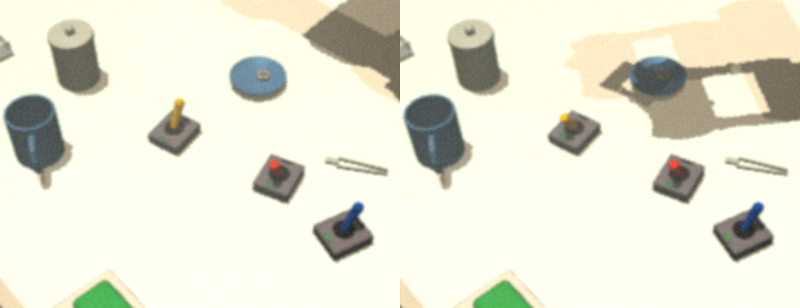

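View pics/wristF.png

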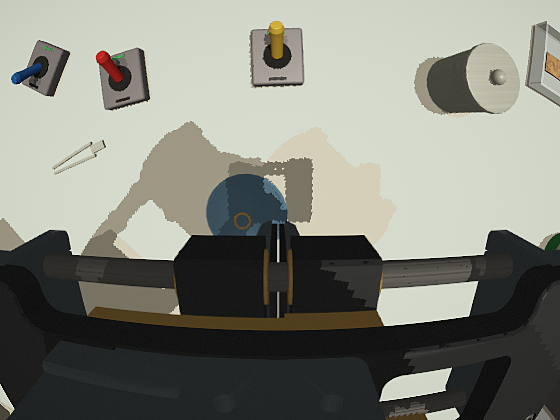

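Run:
```python
from h import *
cw=bot.camera_info('wrist');f=210/np.tan(np.radians(cw['fov_y'])/2)
snap('wrist','wG')
pv=np.array([.5865,-.151,.022]);u=np.array([np.cos(.24),np.sin(.24),0])
def p(X):
    v=np.array(cw['R'])@X+cw['t'];r=np.hypot(*v[:2]);return (f*np.arctan2(r,v[2])*v[:2]/r+[cw['cx'],cw['cy']]).round(1)
print('piv',p(pv))
for l in(.3,.4,.45,.5): print(l,p(pv+.046*(np.sin(l)*u+np.array([0,0,np.cos(l)]))))
print(bot.pinpoint('wrist','light_tip'),bot.pinpoint('wrist','light_pivot'))
```

```text
piv [277.4  53.4]
0.3 [277.1  29.8]
0.4 [277.1  26.1]
0.45 [277.1  24.4]
0.5 [277.   22.7]
[{'location': [275.6, 20.8], 'confidence': 0.79}] [{'location': [13.4, 81.2], 'confidence': 0.52}]
```

The final wrist check agrees with fully on: the tip is at row 20.8, against about 22.7 expected for 0.5 rad. Handing in.

```bash
python3 -c "
from workcell import bot
print(bot.job_done())"
```

```text
the job is handed in; nothing more can be done
None
```

The yellow mirror-light toggle is pushed all the way to on, and the job was handed in at about 12 s with the hand well clear.

- **The push:** I used the shut fingertips in small steps. At the end the force rose from about 1 N to about 8 N while the arm stopped advancing, which is the hard stop. The wrist view puts the tip where a full 0.5 rad lean should be, within about 2 pixels.
- **First pass missed:** The real fingertips sit about 25 mm higher than the reported tool point, judging from the scene images. The first pass therefore went just over the bat without touching it: forces stayed around 1 N or less and the bat stayed off. I backed up over it, went lower and redid the push.
- **Everything else:** Compared before and after, the blue toggle is still off and the red still on. The mug, canister, dish and tweezers look unmoved. I did not compare the tub and the lotion bottle, but the arm did not go near them.
- **Disagreements:** The top and scene cameras put the final tip about 6 to 7 mm from its expected place, so I relied on the stop force and the wrist view. The network also gave some false, mostly lower-confidence detections, which I ignored after checking the pictures.

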